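# Present a trackball's ball to the back-lit inspection camera

### The arm

A 7-joint arm with a two-finger parallel gripper is mounted at the origin on a cart in front of the work surface, level with it; the furniture and walls round the work are solid. World frame = base frame: x ahead of the robot, y to its left, z up, the work surface at z = 0. Lengths are in m, angles in rad, forces in N, time in s.
With the tool pointing down it reaches from about 0.4 to 0.875 m from the base axis. Payload 19.3 kg.
Tool frame: the origin (TCP) lies on the centre line of the jaws, within the pads' length; the fingertips stand 14 mm ahead of it and the grasp point (between the pads) lies 5 mm behind it (bot.tip_extent is the distance from the TCP to the fingertips, in m); z points along the fingers, y is the line along which they close (so a half turn about z gives the same grasp; the last joint's range is limited). The gripper opens to 85 mm and grips with 20 to 120 N. Pads are 22 mm wide; open, the fingers measure 114 mm over their backs; the gripper's body (76 mm by 85 mm) begins 54 mm behind the grasp point. The pads swing forward as they close: fully open they stand 13 mm farther back than shut.
Start: joints at [1.243, 0.521, -0.036, 1.599, 0.021, 1.021, -0.113], TCP at [0.159, -0.604, 0.245] pointing down, gripper open.
Joint ranges: [-2.91, 2.91], [-0.3, 2.13], [-1.5, 1.42], [0.17, 2.43], [-1.26, 4.41], [0.16, 1.93], [-2.52, 2.52]. Speed limits (rad/s): [1.89, 1.89, 2.39, 2.39, 3.01, 3.01, 3.01].

### API

Orientations are given as [roll, pitch, yaw] about the fixed x, y, z axes, in that order (R = Rz(yaw) Ry(pitch) Rx(roll)).
In Python, from workcell import monitor, grab_frame, camera_model, bot gives the robot as it stands.
- The arm moves only by the tool move_arm, never from a script. Its argument "moves" is a list of rows, each a list of 4 numbers: the shift along the world's x, y, z in mm, then the turn about the world's z in rad. A call has 1 to 12 rows; each row is the pose to reach, as a shift and turn from the pose commanded when the call began; what a row does not reach only later rows make up. A row lasts 1/8 s, in which the tool goes at most 62.5 mm and 10.7 degrees, less where a joint would pass 70% of its speed; a pose out of reach is approached as far as the arm can. A call with a gripper value outside its range is refused whole. "gripper" is the opening, from 0 (shut) to 1 (fully open), set as the call begins (left out, the last holds). The fingers move at their own pace and stop on an object; "newtons" is the grip in N (left out, the last holds). Time passes only in rows, so rows that repeat a pose let the fingers close. It gives the time, the measured TCP pose, the force, the opening and the grip force at its end, in the units of the state.
- monitor.observe(): the state, without advancing time (a new reading comes with each control period).
- grab_frame(name): name is "scene" or "top"; returns the picture (384x512x3 uint8, blue, green, red); there is no depth.
- camera_model(name): a dict with "vfov" (degrees; the focal length in pixels is half the picture's height over the tangent of half this angle, whatever the lens; pixels are square), "cx", "cy" (the principal point, pixels), "R" (3x3) and "t" (3): a world point X has camera coordinates R X + t. Camera axes: x right, y down, z forward; pixel columns grow to the right and rows downward; lengths in m; the calibration is good to about 2 mm. A picture is of the moment at which its call begins. camera_model takes no time and is no camera call.
- bot.job_done(): hands the job in; it is judged then, once.
The state is a dict: "clock": time; "qpos": joint angles; "qd": joint speeds; "joint_efforts": joint torques, N m; "position": TCP position; "tool_rot": TCP orientation; "force": force on the tool from outside, world axes, zero at the start; "moment": the same for the moment, N m; "grip_width": finger opening in m; "finger_force": force on a finger pad.
Only numpy, scipy, OpenCV 4.12 (cv2) and the standard library are available. Lean on these libraries where they do the work, as an engineer would, in place of code of your own. Each camera call takes 0.05 s, during which the arm holds its last target. There are 200 camera calls.

### The job

The red ball from the opened trackball unit is to be checked against the light for flats and chips. First fold the backlight panel of the camera rig up until it stands upright; then take the white ball carrier by its blue grip and carry it, near level all the way so that the ball stays in its shallow pocket, into the rig so that the ball is straight above the cross mark on the base, at the height of the lens centre, with the carrier's handle out to the side of the line from lens to panel. Finish while still holding it there, level and still; do not touch the ball with the fingers, let the carrier rest on nothing, and leave the other things on the bench where they are.

Things in the scene. Friction and masses are not known exactly. Their poses are not given: they have to be found in the camera images.
- rig: Fixed inspection rig, grey base plate 130 x 340 x 12 mm (rig x -65 to 65, y -192 to 148 mm). Origin on the bench under the centre of the cross mark (black circle, 33 mm). y runs along the line of sight from the camera (lens front y = -86 mm, lens axis 75 mm and camera top 94 mm above the bench) to the backlight (hinge y = +120 mm); x points away from the robot, z up.
- focus (a point): Where the centre of the ball must be held: 75 mm above the bench on the lens axis, straight above the cross mark; its axes are those of the rig.
- backlight (a joint): Angle of the backlight panel (rad): 0 = folded flat towards the camera, white lit face down; 1.571 = upright, lit face to the camera; 1.95 = end stop, leaning away. Starts at 0.3 to 0.7. Its friction hinge (0.16 N m, some 2 N at the knob) stays where it is left; there is no stop at upright.
- backlight_hinge (a point): Middle of the panel's hinge axis, 30 mm above the bench; the axis runs along the rig's x.
- backlight_edge (a point): Middle of the panel's free edge, 90 mm from the hinge axis. The panel is 92 mm wide along the hinge, 9 mm thick, black with a white face; upright, it reaches 120 mm above the bench.
- backlight_knob (a point): Middle of the orange finger knob: a round bar 12 mm thick, 28 mm long, parallel to the hinge axis, on the robot-side edge of the panel (28 mm out from that edge, at rig x = -74 mm), 76 mm from the hinge axis on the line from hinge to free edge. Fingers pointing down can straddle it across rig y and lead it round the hinge; it turns between them.
- carrier: White plastic ball carrier, 130 g, loose on the bench. Origin on its underside below the grip; +x runs along it to the pocket, z up. Plate 66 x 66 x 10 mm centred 95 mm ahead, with a round pocket 32 mm wide, 4 mm deep; neck 24 x 10 mm; blue grip block 40 mm long (x), 12 thick (y), 48 high at the origin. With the ball it pulls nose-down on the grip: hold with 40 N or more.
- carrier_grip (a point): Middle of the blue grip block's faces, 30 mm above the carrier's underside; take it across the 12 mm thickness (carrier y) from above.
- carrier_pocket (a point): Where the ball's centre is when it lies in the middle of the pocket: 95 mm ahead of the grip, 25 mm above the carrier's underside.
- ball: Red polished trackball ball, 38 mm in diameter, about 50 g; origin at its centre. It lies loose in the carrier's pocket and can roll about 4 mm to each side; it rolls over the 4 mm rim if the carrier is tipped far.
- trackball_unit: Black square trackball housing without its ball, 70 x 70 x 36 mm, with a round opening, standing loose on the bench; origin at the centre of its underside. Leave alone.
- tape: Roll of yellow tape, 50 mm across, 16 mm high, lying on the bench; origin at the centre of its underside. Leave alone.
- sensor_housing: White rounded sensor housing, 84 x 60 x 25 mm, lying loose on the bench; origin at the centre of its underside. Leave alone.
Not all that is in view belongs to the job. What is shaped like the carrier but purple is not meant.

How it is judged:
By the outcome, as a careful person would: the job done as asked, in the order asked, and still so for the second after the job is handed in, while the arm keeps its last pose, push and grip.
It also fails if it takes over 72 s, if anything falls off the work surface, if the arm or the gripper's body presses on something with over 40 N, if the wrist force passes 120 N, or if a joint passes its speed limit or range.

## Working session

There is one attempt and no reset: what is moved stays moved. The work goes in short steps, Python scripts to look and compute and a tool call to move; the robot and the scene stay as the last step left them, time stands still between calls to the robot, and variables do not carry over. Pictures are saved under pics/ and viewed, at most 10 in all, crops included, and the job is handed in when it is done.

Besides the shell and the picture viewer there is one more tool, called after "Request:" in YAML: its name, and indented under it one key for each argument. move_arm: Moves the arm, as the interface text tells. Its arguments: {"type":"object","properties":{"moves":{"type":"array","items":{"type":"array","items":{"type":"number"}}},"gripper":{"type":"number"},"newtons":{"type":"number"}},"required":["moves"]}

```bash
mkdir -p pics; ls
cat > h.py <<'E'
import numpy as np, cv2
from workcell import monitor, grab_frame, camera_model, bot
def cam(n):
    m=camera_model(n); f=192/np.tan(np.radians(m["vfov"])/2)
    return f,m["cx"],m["cy"],np.array(m["R"]),np.array(m["t"])
def ray(n,u,v):
    f,cx,cy,R,t=cam(n); d=R.T@np.array([(u-cx)/f,(v-cy)/f,1]); return -R.T@t, d/np.linalg.norm(d)
def onz(n,u,v,z):
    o,d=ray(n,u,v); return o+d*(z-o[2])/d[2]
def tri(a,b):
    o1,d1=ray(*a); o2,d2=ray(*b)
    s=np.linalg.lstsq(np.c_[d1,-d2],o2-o1,rcond=None)[0]
    p,q=o1+s[0]*d1,o2+s[1]*d2; return (p+q)/2, np.linalg.norm(p-q)
def proj(n,X):
    f,cx,cy,R,t=cam(n); c=R@np.array(X)+t; return np.array([f*c[0]/c[2]+cx,f*c[1]/c[2]+cy])
E
python3 - <<'E'
from h import *
for n in("scene","top"):
    cv2.imwrite(f"pics/{n}0.png",grab_frame(n)); print(n,camera_model(n))
s=monitor.observe(); print(s)
E
```

```text
pics
scene {'vfov': 53.74027431740658, 'cx': 247.96630769512538, 'cy': 192.1556333186405, 'R': array([[-0.76233693, -0.64686153, -0.02031194],
       [-0.33952828,  0.4264648 , -0.8383605 ],
       [ 0.55096548, -0.63221669, -0.54473765]]), 't': array([0.39960659, 0.25261385, 0.6937116 ])}
top {'vfov': 44.85955938459516, 'cx': 258.3251594440463, 'cy': 194.75202287294866, 'R': array([[ 1.75951889e-02, -9.99841548e-01,  2.69983910e-03],
       [-9.81701888e-01, -1.77879157e-02, -1.89591649e-01],
       [ 1.89609632e-01,  6.85463739e-04, -9.81859317e-01]]), 't': array([-0.0228572 ,  0.53337934,  1.099602  ])}
{'clock': 0.1, 'qpos': array([ 1.2427944 ,  0.52196115, -0.0363548 ,  1.59992247,  0.02119393,
        1.02111919, -0.11279236]), 'qd': array([ 0.00075626, -0.00339243,  0.00042101, -0.00228557,  0.00111695,
       -0.00199942, -0.0006452 ]), 'joint_efforts': array([ 3.14862569e-03, -9.28480554e+01,  1.98297814e+00, -3.70537126e+01,
        1.79992011e-02,  5.32526712e-03, -6.61808622e-05]), 'position': array([ 0.15926084, -0.60407656,  0.24478899]), 'tool_rot': array([-3.14056843e+00,  5.29997271e-05,  2.57818660e-01]), 'force': array([-0.57485915, -0.34897813, -0.06580192]), 'moment': array([-0.01716199,  0.01911735,  0.01517036]), 'finger_force': 0.0, 'grip_width': 0.08507777963159122}
```

View pics/scene0.png

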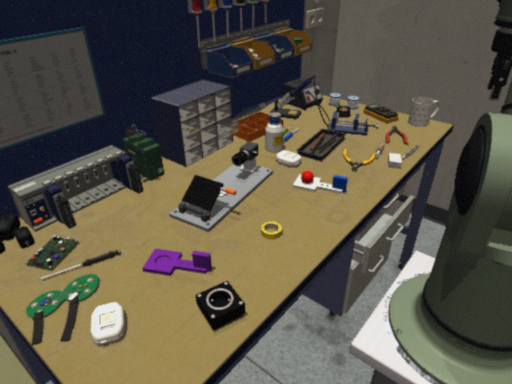

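View pics/top0.png

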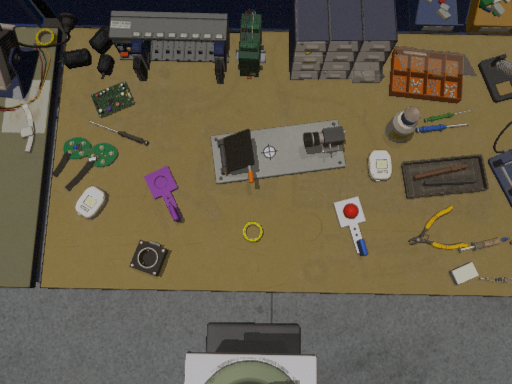

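The scene view shows the white carrier with the red ball at (307,177) and its blue grip at (340,184). The rig's panel is at (207,195), its knob at (229,191). The top view has the ball at (351,211), grip (361,246), knob (250,175) and cross (270,152).

Candidates for the carrier, as top pixels:
- White plate with ball and blue grip (351,211): chosen.
- Purple lookalike (162,190): rejected.
- White housings (90,202) and (380,165): have no grip.

```bash
cat > m.py <<'E'
from h import *
def blobs(n,im,lo,hi,box,amin=8):
    hsv=cv2.cvtColor(im,cv2.COLOR_BGR2HSV); m=cv2.inRange(hsv,lo,hi); k=np.zeros_like(m); x0,y0,x1,y1=box; k[y0:y1,x0:x1]=m[y0:y1,x0:x1]
    c,_=cv2.findContours(k,cv2.RETR_EXTERNAL,cv2.CHAIN_APPROX_NONE)
    c=[a for a in c if len(a)>=amin]
    if not c: return None
    c=max(c,key=cv2.contourArea); return c
def cen(c,k=None):
    m=np.zeros((384,512),np.uint8); cv2.drawContours(m,[c],-1,1,-1); M=cv2.moments(m,True); return M["m10"]/M["m00"],M["m01"]/M["m00"]
E
python3 - <<'E'
from m import *
T=cv2.imread("pics/top0.png");S=cv2.imread("pics/scene0.png")
B={"ball":((0,150,60),(6,255,255),(330,190,372,235),(295,165,320,190)),
"grip":((105,120,40),(125,255,255),(345,225,380,265),(325,170,355,200)),
"knob":((7,150,100),(18,255,255),(240,160,262,190),(215,180,245,200)),
}
for k,(lo,hi,bt,bs) in B.items():
    a=blobs("top",T,lo,hi,bt);b=blobs("scene",S,lo,hi,bs)
    p,e=tri(("top",*cen(a)),("scene",*cen(b))); print(k,cen(a),cen(b),cv2.minAreaRect(a),cv2.boundingRect(b),p.round(4),e.round(4))
# base plate contour & carrier plate
g=cv2.cvtColor(T,cv2.COLOR_BGR2HSV)
print("hsv base",g[130,300],g[175,300],"plate",g[222,358],g[232,354],'bench',g[200,300])
c1=cv2.resize(T[110:270,200:380],None,fx=3.2,fy=3.2,interpolation=cv2.INTER_CUBIC)
cv2.imwrite("pics/c1.png",c1)
c2=cv2.resize(S[130:240,160:360],None,fx=4,fy=4,interpolation=cv2.INTER_CUBIC); cv2.imwrite("pics/c2.png",c2)
E
```

```text
ball (350.2484076433121, 210.60509554140128) (307.02702702702703, 176.27927927927928) ((350.5, 210.5), (13.0, 13.0), 90.0) (302, 171, 12, 12) [ 0.5025 -0.244   0.029 ] 0.0019
grip (363.1388888888889, 246.72222222222223) (339.49367088607596, 182.0379746835443) ((363.2202453613281, 246.7339630126953), (15.516786575317383, 4.7891316413879395), 73.3007583618164) (333, 175, 14, 17) [ 0.4128 -0.2741  0.029 ] 0.002
knob (250.58928571428572, 176.625) (229.69230769230768, 190.74358974358975) ((250.56924438476562, 176.55386352539062), (11.411194801330566, 4.465250492095947), 82.87498474121094) (225, 188, 11, 6) [0.5749 0.0073 0.0761] 0.0033
hsv base [ 19  20 140] [ 20 115 122] plate [150   3 174] [  0   0 181] bench [ 20 114 125]
```

View pics/c1.png

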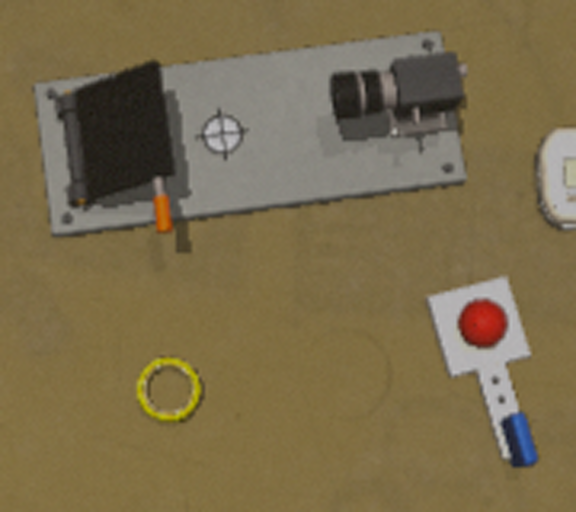

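View pics/c2.png

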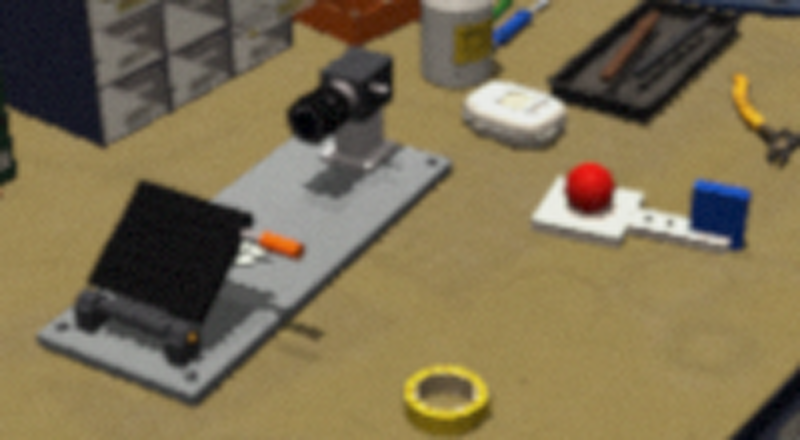

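The crops confirm the choice: white carrier, red ball at crop1 (483,323), blue grip at (519,440). The cross is at crop1 (222,133), the orange knob at (163,213), and the tape at (169,389), well clear of the knob. Next I measure the rig and the carrier axis.

Run:
```python
from m import *
T=cv2.imread("pics/top0.png");S=cv2.imread("pics/scene0.png")
c=blobs("top",T,(0,0,90),(179,60,255),(205,115,352,190)); 
m=cv2.minAreaRect(c); box=cv2.boxPoints(m)
W=np.array([onz("top",*p,0.012)[:2] for p in box]); print("base",W.round(4).tolist(),[np.linalg.norm(W[i]-W[i-1]).round(4) for i in range(4)])
e=max(((W[i]-W[i-1]) for i in range(4)),key=np.linalg.norm); e=e*np.sign(e[1]); e/=np.linalg.norm(e)
ex=np.array([e[1],-e[0]]); print("ey",e,"yaw",np.arctan2(ex[1],ex[0]),"centre-> origin",(W.mean(0)+e*0.022).round(4))
# bottom long edge fit (unobstructed)
h=cv2.cvtColor(T,cv2.COLOR_BGR2HSV)
# cross: bright spot
c=blobs("top",T,(0,0,170),(179,60,255),(258,140,282,164)); g=T[140:165,257:283].max(2).astype(int)
u,v=cv2.minEnclosingCircle(c)[0]; print("cross",u,v,onz("top",u,v,.012))
# carrier plate
c=blobs("top",T,(0,0,150),(179,40,255),(325,190,372,262)); 
r=cv2.minAreaRect(np.array([p for p in c if p[0][1]<229])); bp=cv2.boxPoints(r); P=np.array([onz("top",*p,.010)[:2] for p in bp])
print("plate",P.round(4).tolist(),P.mean(0),[np.linalg.norm(P[i]-P[i-1]).round(4) for i in range(4)],[np.arctan2(*(P[i]-P[i-1])[::-1]).round(3) for i in range(4)])
```

```text
base [[0.7131, 0.0131], [0.7498, -0.2232], [0.6213, -0.2372], [0.586, -0.0055]] [np.float64(0.1284), np.float64(0.2391), np.float64(0.1293), np.float64(0.2344)]
ey [-0.15361215  0.98813122] yaw 0.15422278290114855 centre-> origin [ 0.6642 -0.0915]
cross 271.5 149.0 [ 0.66342337 -0.04553292  0.012     ]
plate [[0.5252, -0.2059], [0.5445, -0.2689], [0.4672, -0.2889], [0.4483, -0.2267]] [ 0.49628345 -0.24758347] [np.float64(0.0796), np.float64(0.0658), np.float64(0.0799), np.float64(0.065)] [np.float64(0.263), np.float64(-1.273), np.float64(-2.888), np.float64(1.865)]
```

Run:
```python
from m import *
T=cv2.imread("pics/top0.png");S=cv2.imread("pics/scene0.png")
f=lambda x,y:onz("top",x/3.2+200-.34,y/3.2+110-.34,.012)[:2]
C=[f(*p) for p in [(52,235),(466,183),(440,33),(36,85)]]
print(np.round(C,4).tolist(),[np.linalg.norm(C[i]-C[i-1]).round(4) for i in range(4)])
for a,b in((0,1),(3,2)):
    d=C[a]-C[b]; print("yaw",np.arctan2(-d[0],d[1]))
C=np.array(C); ey=(C[0]-C[1]+C[3]-C[2]); ey/=np.linalg.norm(ey); print("origin",C.mean(0)+.022*ey)
g=T[140:164,258:282].min(2); ys,xs=np.where(g>150); pts=np.c_[xs+258,ys+140].astype(np.float32); (u,v),r=cv2.minEnclosingCircle(pts); print("cross",u,v,r,pts.mean(0),onz("top",u,v,.012),onz("top",*pts.mean(0),.012))
# lens/ carrier yaw via edges
ps=[(428,296),(505,278),(531,356),(451,377)]
P=np.array([onz("top",x/3.2+200-.34,y/3.2+110-.34,.010)[:2] for x,y in ps]);print("plate",P.mean(0),[np.linalg.norm(P[i]-P[i-1]).round(4) for i in range(4)],[np.degrees(np.arctan2(*(P[i]-P[i-1])[::-1])).round(1) for i in range(4)])
t=[(497,462),(510,459)]
```

```text
[[0.5698, 0.0963], [0.6189, -0.2373], [0.7462, -0.2181], [0.6953, 0.1138]] [np.float64(0.1267), np.float64(0.3371), np.float64(0.1287), np.float64(0.3357)]
yaw 0.14633626764993013
yaw 0.15239907470727984
origin [ 0.65429008 -0.03956428]
cross 269.0 151.5 5.02503776550293 [269.      151.60345] [ 0.65653938 -0.03910052  0.012     ] [ 0.6562598  -0.03910421  0.012     ]
plate [ 0.501863   -0.24567721] [np.float64(0.067), np.float64(0.0639), np.float64(0.0655), np.float64(0.0662)] [np.float64(15.0), np.float64(-75.7), np.float64(-163.0), np.float64(105.7)]
```

Cross and base plate agree: rig origin is (0.6555, -0.039), yaw 0.149. The knob fits the rig geometry at angle ≈0.62 (z 0.074 expected, 0.076 measured). The carrier grip is at about (0.411, -0.2725), yaw ≈0.28. I'm moving to above the knob.

Request:
move_arm:
  moves:
    - [35, 51, 0, -0.01]
    - [70, 102, 0, -0.02]
    - [105, 153, 0, -0.03]
    - [140, 204, 0, -0.04]
    - [175, 255, 0, -0.05]
    - [210, 306, 0, -0.06]
    - [245, 357, 0, -0.07]
    - [280, 408, 0, -0.08]
    - [315, 459, -15, -0.09]
    - [350, 510, -30, -0.1]
    - [385, 561, -45, -0.109]
    - [414, 611, -60, -0.109]
  gripper: 0.5

```text
clock: 1.6
position: [0.5739, 0.0077, 0.1848]
tool_rot: [3.141, 0.0, 0.148]
force: [1.3, -0.9, 0.7]
grip_width: 0.0426
finger_force: 0.0
```

Request:
move_arm:
  moves:
    - [0, 0, -30, 0]
    - [0, 0, -60, 0]
    - [0, 0, -60, 0]

```text
clock: 1.98
position: [0.5717, 0.0061, 0.1237]
tool_rot: [-3.141, 0.004, 0.149]
force: [0.4, -0.2, 0.1]
grip_width: 0.0426
finger_force: 0.0
```

Run:
```python
from h import *
s=monitor.observe(); print(s["position"],s["tool_rot"])
T=grab_frame("top");S=grab_frame("scene")
a=cv2.resize(T[130:220,210:300],None,fx=4.4,fy=4.4,interpolation=2);b=cv2.resize(S[130:230,170:270],None,fx=3.96,fy=3.96,interpolation=2)
cv2.imwrite("pics/k1.png",np.hstack([a,b]))
```

```text
[0.57174155 0.00613553 0.12367653] [-3.14119099  0.00389999  0.14904475]
```

View pics/k1.png

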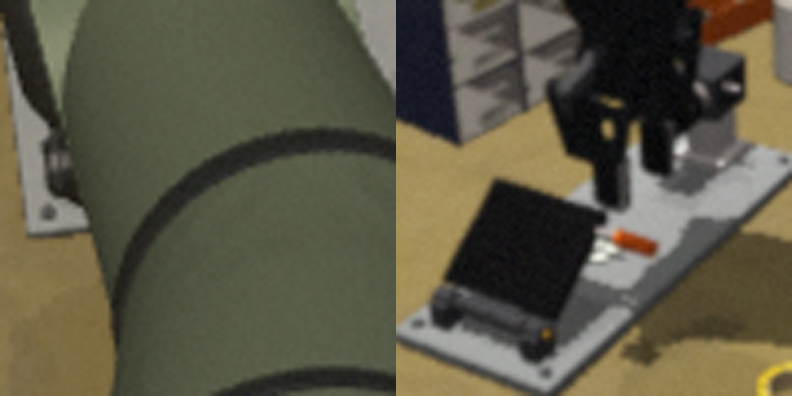

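The scene crop shows the fingertips at (611,203) and (657,170), with the knob at (635,243) straight below and between them. I'm descending.

Request:
move_arm:
  moves:
    - [0, 0, -18, 0]
    - [0, 0, -36, 0]
    - [0, 0, -54, 0]
    - [0, 0, -54, 0]

```text
clock: 2.58
position: [0.5721, 0.0061, 0.0698]
tool_rot: [-3.141, 0.003, 0.149]
force: [0.6, -0.9, -0.5]
grip_width: 0.0426
finger_force: 0.0
```

Request:
move_arm:
  moves:
    - [0, 0, 0, 0]
    - [0, 0, 0, 0]
    - [0, 0, 0, 0]
    - [0, 0, 0, 0]
  gripper: 0.2
  newtons: 20

```text
clock: 3.08
position: [0.5731, 0.0061, 0.0717]
tool_rot: [3.142, -0.0, 0.149]
force: [0.7, -1.2, 0.5]
grip_width: 0.017
finger_force: 0.0
```

Run:
```python
from h import *
s=monitor.observe(); print(s["position"],s["force"],s["grip_width"])
S=grab_frame("scene")
cv2.imwrite("pics/k2.png",cv2.resize(S[130:230,170:270],None,fx=5,fy=5,interpolation=2))
o=np.array([.6555,-.0393]);c,q=np.cos(.149),np.sin(.149);ex=np.array([c,q]);ey=np.array([-q,c])
d=s["position"][:2]-o;print("rig xy",d@ex,d@ey)
for th in(.62,.8,1,1.2,1.4,1.571):
    p=o-.076*ex+(.12-.076*np.cos(th))*ey; print(th,(1000*(np.r_[p,.025+.076*np.sin(th)]-s["position"])).round(1))
```

```text
[0.57311022 0.00608477 0.07169825] [ 0.66933755 -1.2374978   0.5337621 ] 0.016982842183198316
rig xy -0.07473956358760825 0.057112606840193834
0.62 [-1.4  0.8 -2.5]
0.8 [-2.7  9.6  7.8]
1 [-4.5 21.4 17.3]
1.2 [-6.5 34.8 24.1]
1.4 [-8.7 49.2 28.2]
1.571 [-10.6  62.   29.3]
```

View pics/k2.png

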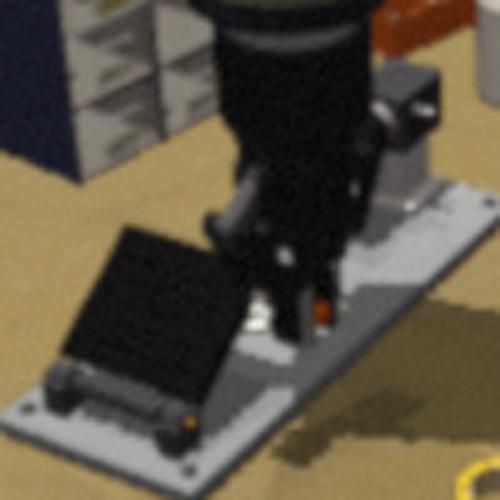

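The knob shows as orange between the fingers at (323,312). I'm leading it round the hinge.

Request:
move_arm:
  moves:
    - [-0.8, 5, 5, 0]
    - [-1.5, 10, 10, 0]
    - [-2.3, 15, 14, 0]
    - [-3.2, 21, 19, 0]
    - [-4, 27, 22, 0]
    - [-5, 33, 25, 0]
    - [-5.8, 39, 27, 0]
    - [-6.7, 45, 29, 0]
    - [-7.6, 51, 30, 0]
    - [-8.5, 57, 31, 0]
    - [-9.3, 61.5, 31, 0]
    - [-9.3, 61.5, 31, 0]

```text
clock: 4.62
position: [0.5635, 0.0683, 0.1023]
tool_rot: [-3.141, 0.0, 0.149]
force: [-0.5, 0.2, -0.6]
grip_width: 0.0171
finger_force: 0.0
```

Request:
move_arm:
  moves:
    - [0, 0, 0, 0]
    - [0, 0, 0, 0]
    - [0, 0, 0, 0]
  gripper: 0.1
  newtons: 20

```text
clock: 5.0
position: [0.5636, 0.0678, 0.1024]
tool_rot: [-3.141, 0.0, 0.149]
force: [-1.6, 1.4, 0.3]
grip_width: 0.0114
finger_force: 19.5
```

Run:
```python
from h import *
s=monitor.observe()
o=np.array([.6555,-.0393]);c,q=np.cos(.149),np.sin(.149);ex=np.array([c,q]);ey=np.array([-q,c])
d=s["position"][:2]-o;print(s["position"],s["force"],"rig xy",d@ex,d@ey)
```

```text
[0.5635794  0.06778344 0.1023963 ] [-1.62921976  1.44972706  0.33900677] rig xy -0.07500565826680847 0.11954250827442885
```

The knob is held at rig y = 119.5 mm, which is upright. I'm releasing it, lifting, and moving aside towards the carrier to look.

Request:
move_arm:
  moves:
    - [0, 0, 0, 0]
    - [0, 0, 0, 0]
    - [0, 0, 20, 0]
    - [0, 0, 60, 0]
    - [0, 0, 100, 0]
    - [-20, -50, 100, 0.02]
    - [-45, -100, 100, 0.04]
    - [-70, -155, 100, 0.06]
    - [-95, -210, 100, 0.08]
    - [-120, -265, 100, 0.1]
    - [-145, -315, 100, 0.131]
    - [-152, -340, 100, 0.131]
  gripper: 0.4

```text
clock: 6.5
position: [0.4097, -0.2752, 0.2026]
tool_rot: [3.141, 0.001, 0.277]
force: [0.6, 1.4, 0.3]
grip_width: 0.034
finger_force: 0.0
```

Run:
```python
from m import *
s=monitor.observe();print(s["position"],s["tool_rot"],s["grip_width"])
T=grab_frame("top");S=grab_frame("scene"); cv2.imwrite("pics/top1.png",T);cv2.imwrite("pics/scene1.png",S)
a=cv2.resize(T[110:190,200:290],None,fx=4.4,fy=4.4,interpolation=2);b=cv2.resize(S[130:230,160:260],None,fx=3.52,fy=3.52,interpolation=2);c=cv2.resize(S[130:210,280:370],None,fx=4,fy=4,interpolation=2)
H=np.zeros((352,800,3),np.uint8);H[:,:396]=a[:352];H[:,396:748]=b
H2=np.zeros((200,800,3),np.uint8)
cv2.imwrite("pics/k3.png",H)
cv2.imwrite("pics/k4.png",np.hstack([cv2.resize(T[180:270,320:400],(400,450),interpolation=2),cv2.resize(S[110:210,290:370],(360,450),interpolation=2)]))
lo,hi=(7,150,100),(18,255,255)
A=blobs("top",T,lo,hi,(215,140,262,200));B=blobs("scene",S,lo,hi,(190,160,245,205))
if A is not None and B is not None:
    p,e=tri(("top",*cen(A)),("scene",*cen(B)));d=p[:2]-[.6555,-.0393];q=np.cos(.149),np.sin(.149);print(p,e,"rig",d@[q[0],q[1]],d@[-q[1],q[0]])
```

```text
[ 0.4097179  -0.27520886  0.20258015] [3.14099142e+00 6.23915878e-04 2.76636856e-01] 0.03396401255895579
[0.56591982 0.06770634 0.10834906] 0.0021689560912824947 rig -0.07270262410723756 0.11911882205706292
```

View pics/k3.png

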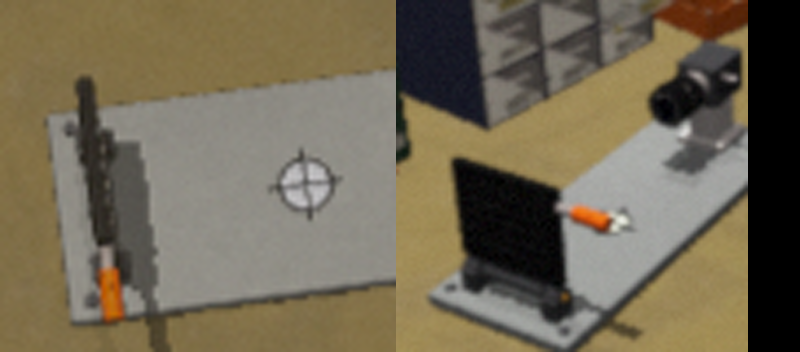

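View pics/k4.png

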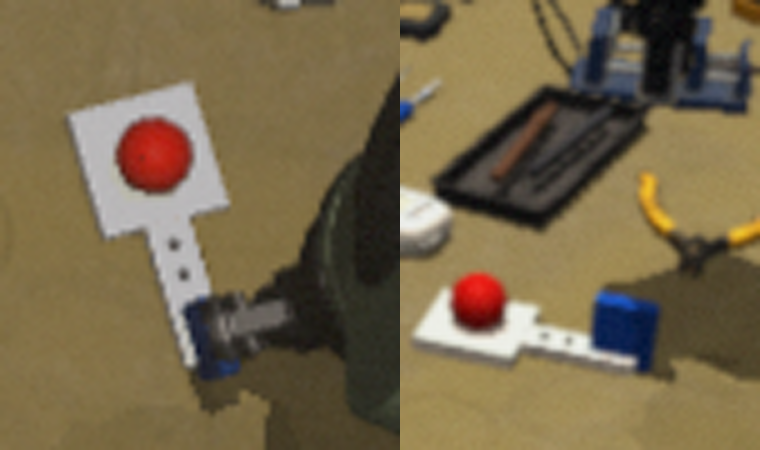

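The knob measures rig y = 119 mm, z = 108 mm, so the panel is upright (angle ≈1.56). The second crop shows the carrier plate corners at (67,116), (192,83), (230,205), (105,238). Next I refine the carrier axis and the cross.

Run:
```python
from m import *
T=cv2.imread("pics/top1.png");S=cv2.imread("pics/scene1.png")
P=np.array([onz("top",x/5+320-.4,y/5+180-.4,.010)[:2] for x,y in [(67,116),(192,83),(230,205),(105,238)]])
L=[np.linalg.norm(P[i]-P[i-1]).round(4) for i in range(4)]
ax=(P[0]-P[3]+P[1]-P[2]);ay=(P[0]-P[1]+P[3]-P[2]);y1=np.arctan2(ax[1],ax[0]);y2=np.arctan2(-ay[0],ay[1]);print(P.mean(0),L,"yaw",y1,y2)
lo,hi=(0,150,60),(6,255,255)
a=blobs("top",T,lo,hi,(330,190,372,235));b=blobs("scene",S,lo,hi,(295,165,320,190))
print("ball",tri(("top",*cv2.minEnclosingCircle(a)[0]),("scene",*cv2.minEnclosingCircle(b)[0])))
yaw=(y1+y2)/2; print("grip",P.mean(0)-.095*np.array([np.cos(yaw),np.sin(yaw)]))
# small holes in neck, k4 (174,243),(184,274)
h=[onz("top",x/5+320-.4,y/5+180-.4,.010)[:2] for x,y in [(174,243),(184,274)]];d=h[0]-h[1];print("holes",h,np.arctan2(d[1],d[0]), np.arctan2(*(P.mean(0)-h[1])[::-1]))
# grip from scene: blue extents onto z
g=blobs("scene",S,(105,120,40),(125,255,255),(325,165,360,205));r=cv2.boundingRect(g);print(r,"top box",[onz("scene",x/4.5+290-.4-400/4.5,y/4.5+110-.4,.048)[:2] for x,y in[(597,297),(625,292),(660,308),(640,312)]])
# cross two views
ys,xs=np.where(T[140:164,258:282].min(2)>150);(u,v),_=cv2.minEnclosingCircle(np.c_[xs+258,ys+140].astype(np.float32))
print("cross",onz("top",u,v,.012), proj("scene",onz("top",u,v,.012)))
C=[onz("top",x/4.4+200-.4,y/4.4+110-.4,.012)[:2] for x,y in[(48,115),(72,322)]];d=C[0]-C[1];print("base end",C,np.linalg.norm(d),np.arctan2(d[1],d[0]),(C[0]+C[1])/2-.148*np.array([-np.sin(.149),np.cos(.149)]))
```

```text
[ 0.50203926 -0.24576404] [np.float64(0.065), np.float64(0.0669), np.float64(0.0652), np.float64(0.0662)] yaw 0.28229301226091175 0.27633676797135315
ball (array([ 0.50298255, -0.24483053,  0.02787672]), np.float64(0.001950516588527846))
grip [ 0.41072103 -0.27195527]
holes [array([ 0.45986157, -0.25784806]), array([ 0.44422629, -0.26255813])] 0.2925995700090831 0.2827093103604807
(333, 175, 14, 17) top box [array([ 0.43067545, -0.26496132]), array([ 0.42002636, -0.28130039]), array([ 0.39349587, -0.27722968]), array([ 0.40081839, -0.26528366])]
cross [ 0.6569952  -0.03938414  0.012     ] [221.14792492 193.10439368]
base end [array([0.69659483, 0.114863  ]), array([0.57061557, 0.09616052])] 0.12735995308791553 0.14738040591952395 [ 0.65557569 -0.0408484 ]
```

Request:
move_arm:
  moves:
    - [0, 2, -50, 0.002]
    - [0, 2, -90, 0.002]
    - [0, 2, -90, 0.002]
    - [0, 2, -90, 0.002]

```text
clock: 7.1
position: [0.4124, -0.2703, 0.1137]
tool_rot: [3.141, -0.001, 0.282]
force: [-0.2, 0.1, -0.6]
grip_width: 0.0343
finger_force: 0.0
```

Request:
move_arm:
  moves:
    - [-1, -1.5, -40, 0]
    - [-1, -1.5, -65, 0]
    - [-1, -1.5, -83, 0]
    - [-1, -1.5, -83, 0]
    - [-1, -1.5, -83, 0]

```text
clock: 7.72
position: [0.4115, -0.2723, 0.0309]
tool_rot: [3.14, -0.001, 0.282]
force: [-0.0, -0.9, 0.6]
grip_width: 0.034
finger_force: 0.0
```

Request:
move_arm:
  moves:
    - [0, 0, 0, 0]
    - [0, 0, 0, 0]
    - [0, 0, 0, 0]
    - [0, 0, 0, 0]
    - [0, 0, 0, 0]
    - [0, 0, 0, 0]
  gripper: 0.05
  newtons: 60

```text
clock: 8.48
position: [0.4112, -0.2722, 0.0306]
tool_rot: [3.14, -0.001, 0.282]
force: [-1.2, 1.7, 15.9]
grip_width: 0.011
finger_force: 58.8
```

Request:
move_arm:
  moves:
    - [0, 0, 2, 0]
    - [0, 0, 5, 0]
    - [0, 0, 9, 0]
    - [0, 0, 14, 0]
    - [0, 0, 20, 0]
    - [0, 0, 20, 0]
    - [0, 0, 20, 0]

```text
clock: 9.35
position: [0.4107, -0.2719, 0.0494]
tool_rot: [3.142, -0.0, 0.282]
force: [-0.5, 0.6, -1.9]
grip_width: 0.0112
finger_force: 58.3
```

```bash
cat > chk.py <<'E'
from m import *
def chk(name,bt,bs):
    s=monitor.observe();print(s["position"],s["tool_rot"],s["force"],s["moment"],s["grip_width"])
    T=grab_frame("top");S=grab_frame("scene")
    cv2.imwrite(f"pics/{name}T.png",T);cv2.imwrite(f"pics/{name}S.png",S)
    lo,hi=(0,150,60),(6,255,255)
    a=blobs("top",T,lo,hi,bt);b=blobs("scene",S,lo,hi,bs)
    if b is not None: print("scene",cv2.minEnclosingCircle(b))
    if a is not None: print("top",cv2.minEnclosingCircle(a))
    if a is not None and b is not None: print("ball",tri(("top",*cv2.minEnclosingCircle(a)[0]),("scene",*cv2.minEnclosingCircle(b)[0])))
    return T,S
E
python3 - <<'E'
from chk import *
T,S=chk("l1",(325,185,375,240),(285,150,325,195))
cv2.imwrite("pics/k5.png",cv2.resize(S[125:215,280:380],None,fx=5,fy=5,interpolation=2))
E
```

```text
[ 0.4106904  -0.27191315  0.04944333] [ 3.14156225e+00 -6.17023108e-05  2.81665227e-01] [-0.4918903   0.60395929 -1.93082703] [-0.05940672  0.08992707  0.00722594] 0.011150128365225333
scene ((307.6212158203125, 170.86363220214844), 6.023656368255615)
top ((351.9032287597656, 209.6209716796875), 7.091084003448486)
ball (array([ 0.50211319, -0.24448254,  0.0471423 ]), np.float64(0.001926369804553088))
```

View pics/k5.png

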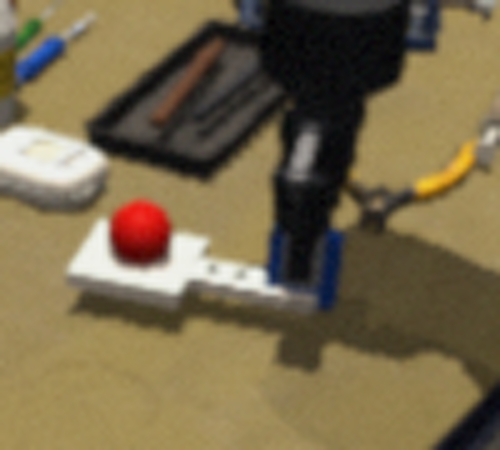

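Carrier and ball came up level: the ball rose 19.3 mm for an arm rise of 18.8 mm. I'm raising it and going along y first, then into the rig from the robot's side, gently.

Request:
move_arm:
  moves:
    - [0, 0, 4, 0]
    - [0, 0, 11, 0]
    - [0.5, 3, 19, 0]
    - [2, 9, 27, -0.005]
    - [4, 18, 32, -0.01]
    - [6.5, 30, 35, -0.02]
    - [9, 43, 36, -0.03]
    - [12, 57, 36, -0.04]
    - [15, 71, 36, -0.05]
    - [18, 85, 36, -0.06]
    - [21, 99, 36, -0.07]
    - [24, 113, 36, -0.08]

```text
clock: 10.95
position: [0.4349, -0.1579, 0.0854]
tool_rot: [-3.142, 0.0, 0.201]
force: [-0.7, -0.6, -2.6]
grip_width: 0.0113
finger_force: 58.4
```

Request:
move_arm:
  moves:
    - [3, 14, 0, -0.01]
    - [6, 28, 0, -0.02]
    - [9, 42, 0, -0.03]
    - [12, 55, 0, -0.04]
    - [14, 66, 0, -0.05]
    - [16, 75, 0, -0.053]
    - [17.5, 82, 0, -0.053]
    - [18.5, 87, 0, -0.053]
    - [19, 89, 0, -0.053]
    - [19, 89, 0, -0.053]

```text
clock: 12.2
position: [0.4537, -0.07, 0.0855]
tool_rot: [3.142, 0.0, 0.149]
force: [0.8, -0.2, -2.0]
grip_width: 0.0114
finger_force: 58.4
```

Request:
move_arm:
  moves:
    - [3, 0.5, 0, 0]
    - [9, 1.4, 0, 0]
    - [19, 2.9, 0, 0]
    - [31, 4.7, 0, 0]
    - [43, 6.5, 0, 0]
    - [55, 8.3, 0, 0]
    - [67, 10.1, -1, 0]
    - [79, 11.9, -2, 0]
    - [90, 13.6, -3, 0]
    - [99, 15, -4, 0]
    - [105, 15.9, -5, 0]
    - [108.7, 16.4, -5, 0]

```text
clock: 13.7
position: [0.5625, -0.0535, 0.0803]
tool_rot: [-3.142, 0.0, 0.149]
force: [-0.4, 0.1, -1.7]
grip_width: 0.011
finger_force: 58.4
```

Request:
move_arm:
  moves:
    - [0, 0, 0, 0]
    - [0, 0, 0, 0]
    - [0, 0, 0, 0]
    - [0, 0, 0, 0]

```text
clock: 14.2
position: [0.5623, -0.0535, 0.0805]
tool_rot: [-3.142, 0.0, 0.149]
force: [0.2, 0.5, -1.8]
grip_width: 0.0109
finger_force: 58.4
```

Run:
```python
from chk import *
T,S=chk("f1",(250,120,290,175),(195,130,260,200))
print("expect px", proj("top",(.6563,-.0395,.075)),proj("scene",(.6563,-.0395,.075)))
cv2.imwrite("pics/k6.png",np.hstack([cv2.resize(T[100:200,210:310],(390,390),interpolation=2),cv2.resize(S[120:220,160:260],(390,390),interpolation=2)]))
```

```text
[ 0.5623133  -0.05353909  0.08050276] [-3.14158697e+00  1.20122823e-05  1.48672575e-01] [ 0.15276059  0.54380139 -1.81360578] [-0.00339993  0.08906466 -0.00860749] 0.010905447305153112
scene ((219.40908813476562, 172.86363220214844), 6.410638809204102)
expect px [269.80299372 144.44093924] [220.00849412 173.94875478]
```

View pics/k6.png

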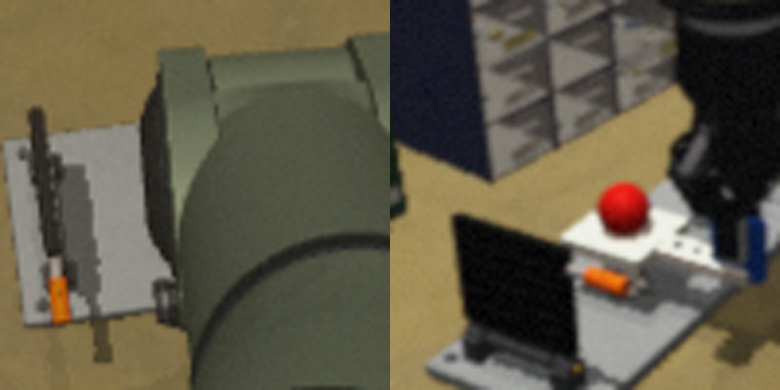

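The scene crop shows the ball in its pocket at full-frame (219.4,172.9), against an expected (220.0,173.9). The panel is upright and the handle is towards the robot. Before handing in, I compare this residual with the one from the ball on the bench.

Run:
```python
from chk import *
S=cv2.imread("pics/scene1.png");T=cv2.imread("pics/top1.png")
b=blobs("scene",S,(0,150,60),(6,255,255),(295,165,320,190));a=blobs("top",T,(0,150,60),(6,255,255),(330,190,372,235))
m=np.array(cv2.minEnclosingCircle(b)[0]);u=cv2.minEnclosingCircle(a)[0];X=onz("top",*u,.025);print("bench resid",X,m-proj("scene",X))
F=np.array([.6563,-.0395,.075]);m2=np.array([219.41,172.86]);print("focus resid",m2-proj("scene",F))
for d in np.eye(3)*.005: print(proj("scene",F+d)-proj("scene",F))
```

```text
bench resid [ 0.50259147 -0.24587547  0.025     ] [-0.57856072 -0.78240843]
focus resid [-0.59849412 -1.08875478]
[-1.31204362 -0.56914313]
[-1.26800614  0.72420931]
[-0.11057508 -1.5800464 ]
```

The residuals agree to 0.3 px, about 1 mm, so I'm handing in.

```bash
python3 -c "
from h import *
print(bot.job_done())"
```

```text
the job is handed in; nothing more can be done
None
```

I handed the job in at about 14 s on the robot's clock: the panel was folded upright first, and the carrier is held level and still with the ball within about 1–2 mm of the focus by my measurements, handle towards the robot.

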